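# Snap the ground checker onto the tilted bench stud and hold it down

## Robot

A 7-joint arm with a two-finger parallel gripper is mounted at the origin on the work surface. World frame = base frame: x ahead of the robot, y to its left, z up, the work surface at z = 0. Lengths are in m, angles in rad, forces in N, time in s.
With the tool pointing down it reaches from about 0.425 to 0.875 m from the base axis. Payload 4.7 kg.
Tool frame: the origin (TCP) lies at the very end of the fingers, on their centre line; the grasp point (between the pads) lies 19 mm behind it; z points along the fingers, y is the direction in which the jaws open and shut (so a half turn about z gives the same grasp; the last joint's range is limited). The gripper opens to 87 mm and grips with 3 to 60 N. Pads are 19 mm wide; open, the fingers measure 117 mm over their backs; the gripper's body (75 mm by 190 mm) begins 51 mm behind the grasp point.
Start: joints at [1.357, 0.321, -0.07, 1.45, 0.023, 1.371, -0.057], TCP at [0.147, -0.633, 0.223] pointing down, gripper open.
Joint ranges: [-2.86, 2.86], [-0.3, 2.09], [-1.38, 1.24], [0.06, 2.45], [-1.56, 4.7], [0.09, 2.05], [-2.69, 2.69]. Speed limits (rad/s): [2.57, 2.57, 3.14, 3.14, 3.14, 3.14, 3.14].

## Interface

Orientations are given as a rotation vector (axis times angle).
In Python, from bench import * gives the robot as it stands.
- The arm moves only by the shell command python3 -m jog 'ROWS' [OPENING] [FORCE]. ROWS is JSON, a list of rows, each a list of 4 numbers: the shift along the world's x, y, z in mm, then the turn about the world's z in rad. In form: [[x, y, z, twist], ...]. A call has exactly 8 rows; each row is the pose to reach, as a shift and turn from the pose commanded when the call began; what a row does not reach only later rows make up. A row lasts 1/8 s, in which the tool goes at most 62.5 mm and 10.7 degrees, less where a joint would pass 70% of its speed; a pose out of reach is approached as far as the arm can. A call with a gripper value outside its range is refused whole. OPENING is the opening, from -1 (shut) to 1 (fully open), set as the call begins (- or left out, the last holds). The fingers move at their own pace and stop on an object; FORCE is the grip in N (left out, the last holds). Time passes only in rows, so rows that repeat a pose let the fingers close, or fill a call up. It gives the time, the measured TCP pose, the force and the opening at its end, in the units of the state.
- get_state(): the state, without advancing time (a new reading comes with each control period).
- get_image(name): name is "scene" or "top" or "wrist"; returns a dict with "image" (400x640x3 uint8, red, green, blue), "fx", "fy", "cx", "cy" (pixels), "D" ([k1, k2, p1, p2, k3] as OpenCV has them; the pictures are not rectified), "position" and "rotation" of the camera in the world; the wrist camera has in their place "tool_from_camera" (4x4, takes a point from camera to tool coordinates, whose origin is the TCP and whose axes are the flange's). Camera axes: x right, y down, z forward; pixel columns grow to the right and rows downward; lengths in m; the calibration is good to about 2 mm. A picture is of the moment at which its call begins: read the wrist's pose just before it. There is no depth.
- close_job(): hands the job in, once; it reports no verdict.
The state is a dict: "time": time; "joint_positions": joint angles; "qd": joint speeds; "joint_torque": joint torques, N m; "position": TCP position; "tool_rot": TCP orientation; "ft_force": force on the tool from outside, world axes, zero at the start; "torque": the same for the moment, N m; "grip_width": opening from 0.0 (shut) to 1.0 (fully open).
Only numpy, scipy, OpenCV 4.12 (cv2) and the standard library are available. Lean on these libraries where they do the work, as an engineer would, in place of code of your own. Each camera call takes 0.05 s, during which the arm holds its last target. There are 200 camera calls.

## Task

Lift the orange ground checker out of the yellow bin and press its open brass mouth straight along the axis of the tilted steel stud on the grey ground block, until it snaps over the stud's beads. Keep pressing so that the brass spring collar stays pushed well down, most of the way to its stop, and finish in that state: the job ends while you are still gripping the checker and holding it squarely down against the spring. Leave everything else on the bench and in the bin where it is.

Things in the scene. Friction and masses are not known exactly. Their poses are not given: they have to be found in the camera images.
- checker_grip (a point): Centre of the orange handle of the ground checker: loose, 93 mm tall, about 160 g, upright in the bin, mouth down. Handle: square bar 26 x 26 mm, 54 mm long along the checker's z, faces along its x and y. Below it a round black guard (46 mm diameter, 5 mm thick, top face 27 mm below this point), then a round nose 32 mm in diameter, 34 mm long. z points from mouth to handle end (up at the start).
- checker_mouth (a point): Centre of the checker's flat brass lower end (the mouth), 66 mm below the handle's centre along the checker's z; same axes. A 14 mm hole in a 4 mm thick lip; behind it the bore widens to 20 mm and is 34 mm deep from the mouth. Round: the turn about its own axis does not matter.
- bin: Yellow open bin, fixed, 180 (x) x 200 (y) mm outside, 50 mm high, walls and floor 5 mm. Origin: centre of its underside; z up. The checker stands within 22 mm of the middle in x and in y; a spare ring and a cap, at most 16 mm high, lie in opposite corners.
- stud_base (a point): Foot of the steel stud on the black tilted plate (80 x 76 mm) of the grey ground block (fixed, 110 x 90 mm), 50 mm above the block's underside. z is the stud's axis, out of the plate, leaning 25 degrees from vertical roughly towards the robot. Mouth heights over this point along z: about 24 mm meets the beads, 11.5 mm snapped, 11 mm touches the collar, 4 mm collar at its stop.
- stud_tip (a point): Tip of the steel stud, 31 mm from its foot along its axis; same axes as the foot. The stud is a round post 11 mm in diameter, tapering over the last 7 mm to 5 mm. Four sprung steel beads, centred 20 mm above the foot, bulge to 18 mm across and need about 6 to 10 N in all to let the checker's 14 mm lip pass.
- collar (a joint): How far the sprung brass collar (32 mm diameter) round the stud's foot is pressed down along the stud, in m: 0 at rest, its top then 11 mm above the stud's foot; 0.007 at its stop. Its spring pushes back with 3 N at rest, 13.5 N at the stop; if let go, it pushes the checker back up to the snap.
- circuit_board_mid (a point): Middle of the green circuit board (110 x 160 mm, 14 mm high with its parts), lying loose at the far side of the mat; leave alone.
- tweezers_mid (a point): Middle of the steel tweezers (about 115 mm long, 8 mm high), lying loose at the left; leave alone.
- flux_jar_mid (a point): Middle of the amber flux jar with white cap (52 mm diameter, 62 mm high), loose at the far left; leave alone.
- screw_dish_mid (a point): Middle of the steel screw dish (90 mm diameter, 28 mm high), loose at the far right; leave alone.
- driver_mid (a point): Middle of the blue screwdriver (170 mm long), lying loose at the right; leave alone.
- spare_ring_mid (a point): Middle of the spare steel ring (34 mm diameter, 12 mm high), loose in a corner of the bin; leave it there.
- stud_cap_mid (a point): Middle of the black stud cap (24 mm diameter, 16 mm high), loose in the opposite corner of the bin; leave it there.
There are look-alikes about, which are no part of the job. Of the things that look like the part that bears checker_grip, the largest one is meant. What is shaped like the part that bears stud_base but green is not meant.

How it is judged:
By the outcome, as a careful person would: the job done as asked, in the order asked, and still so for the second after the job is handed in, while the arm keeps its last pose, push and grip.
It also fails if it takes over 48 s, if anything falls off the work surface, if the arm or the gripper's body presses on something with over 40 N, if the wrist force passes 120 N, or if a joint passes its speed limit or range.

## Working session

There is one attempt and no reset: what is moved stays moved. The work goes in short steps, Python scripts to look and compute and a shell command to move; the robot and the scene stay as the last step left them, time stands still between calls to the robot, and variables do not carry over. Pictures are saved under pics/ and viewed, about 8 in all and at most 12, crops included, and the job is handed in when it is done.

```bash
ls; mkdir -p pics
python3 - <<'E'
from bench import *
import cv2,numpy as np
s=get_state();print(s)
for n in ("scene","top"):
    d=get_image(n);cv2.imwrite(f"pics/{n}0.png",d["image"][:,:,::-1]);print(n,{k:d[k] for k in d if k!="image"})
d=get_image("wrist");print(d["tool_from_camera"],d["fx"],d["D"])
E
```

```text
pics
{'time': 0.0, 'joint_positions': array([ 1.35707577,  0.32184009, -0.07007262,  1.45168686,  0.02264942,
        1.37081042, -0.05689079]), 'qd': array([-9.53624696e-05, -1.98596564e-03,  6.14719656e-04,  7.05708064e-04,
        2.92367746e-04, -7.58504359e-04,  2.25285596e-04]), 'joint_torque': array([-1.03462600e-03, -4.91289318e+01, -4.04264303e-01, -3.12529850e+01,
       -6.37701130e-02,  4.36935062e-02,  1.88181325e-04]), 'position': array([ 0.14660415, -0.63267169,  0.2214444 ]), 'tool_rot': array([-3.11931576e+00, -3.56927671e-01,  5.85201690e-04]), 'ft_force': array([0.16643336, 0.24717746, 0.12457365]), 'torque': array([-0.02784864, -0.00726035, -0.00296213]), 'grip_width': 1.0005762095980766}
scene {'fx': 395.74151178829, 'fy': 395.74151178829, 'cx': 315.83560319923384, 'cy': 193.4315100032765, 'D': array([-0.08583507,  0.        ,  0.        ,  0.        ,  0.        ]), 'position': array([1.36288262, 0.38442484, 0.66185814]), 'rotation': array([-1.23235009, -2.07719199,  1.09184383])}
top {'fx': 397.0370670176124, 'fy': 397.0370670176124, 'cx': 314.6511474466931, 'cy': 199.93447484113724, 'D': array([0.00265946, 0.        , 0.        , 0.        , 0.        ]), 'position': array([0.48281094, 0.01406222, 1.13489215]), 'rotation': array([-2.1925198 ,  2.1790975 , -0.13835193])}
[[ 1.75751518e-04 -9.55150083e-01 -2.96122081e-01  8.29336585e-02]
 [ 9.99999040e-01 -2.39087333e-04  1.36469268e-03  4.24054054e-04]
 [-1.37428536e-03 -2.96122037e-01  9.55149125e-01 -1.61897414e-01]
 [ 0.00000000e+00  0.00000000e+00  0.00000000e+00  1.00000000e+00]] 297.2136946373708 [-0.05020671  0.          0.          0.          0.        ]
```

View pics/scene0.png

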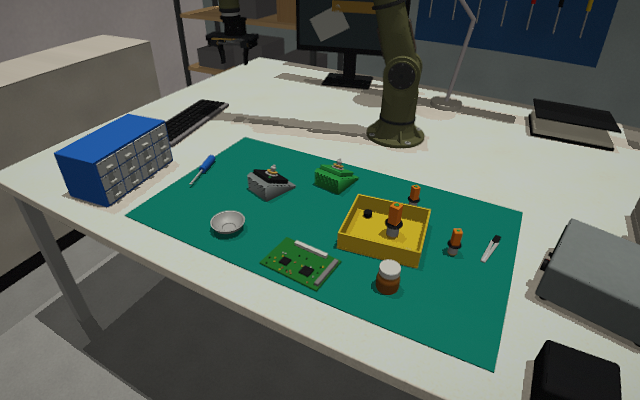

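View pics/top0.png

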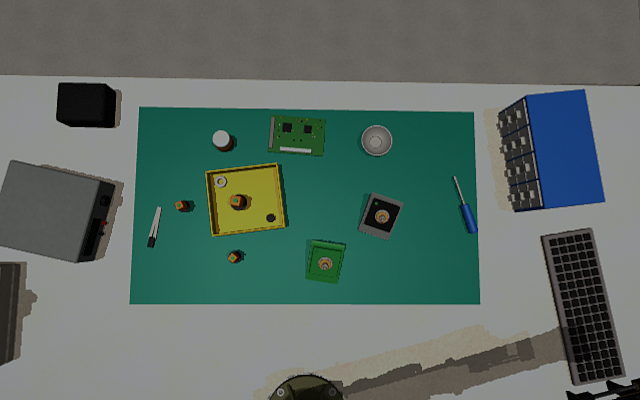

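```bash
cat > h.py <<'E'
from bench import *
import cv2,numpy as np
from scipy.spatial.transform import Rotation as R
def cam(name):
    s=get_state() if name=="wrist" else None
    d=get_image(name); K=np.array([[d["fx"],0,d["cx"]],[0,d["fy"],d["cy"]],[0,0,1]])
    if name=="wrist":
        T=np.eye(4);T[:3,:3]=R.from_rotvec(s["tool_rot"]).as_matrix();T[:3,3]=s["position"];T=T@d["tool_from_camera"]
        Rm,p=T[:3,:3],T[:3,3]
    else: Rm,p=R.from_rotvec(d["rotation"]).as_matrix(),d["position"]
    return dict(im=d["image"],K=K,D=np.array(d["D"]),R=Rm,p=np.array(p))
def ray(c,uv):
    q=cv2.undistortPoints(np.array(uv,float).reshape(-1,1,2),c["K"],c["D"]).reshape(-1,2)
    v=np.c_[q,np.ones(len(q))]@c["R"].T
    return v/np.linalg.norm(v,axis=1)[:,None]
def plane(c,uv,z):
    v=ray(c,uv); return c["p"]+v*((z-c["p"][2])/v[:,2])[:,None]
def tri(cs,uvs):
    A=0;b=0
    for c,uv in zip(cs,uvs):
        v=ray(c,[uv])[0];P=np.eye(3)-np.outer(v,v);A=A+P;b=b+P@c["p"]
    X=np.linalg.solve(A,b); return X,[np.linalg.norm((np.eye(3)-np.outer(v,v))@(X-c["p"])) for c,uv in zip(cs,uvs) for v in ray(c,[uv])]
def proj(c,X):
    return cv2.projectPoints(np.array(X,float).reshape(-1,3),cv2.Rodrigues(c["R"].T)[0],-c["R"].T@c["p"],c["K"],c["D"])[0].reshape(-1,2)
def blobs(im,lo,hi,amin=15):
    m=cv2.inRange(cv2.cvtColor(im,cv2.COLOR_RGB2HSV),np.array(lo),np.array(hi))
    n,l,st,ce=cv2.connectedComponentsWithStats(m)
    return [(st[i],ce[i],l==i) for i in range(1,n) if st[i][4]>=amin]
def save(c,f,box=None,k=1):
    im=c["im"] if box is None else c["im"][box[1]:box[3],box[0]:box[2]]
    cv2.imwrite("pics/"+f,cv2.resize(im,None,fx=k,fy=k,interpolation=cv2.INTER_CUBIC)[:,:,::-1])
E
python3 - <<'E'
from h import *
t=cam("top");s=cam("scene")
for c in (t,s):
    for st,ce,_ in blobs(c["im"],(4,150,90),(16,255,255)): print("or",st,ce.round(1))
    for st,ce,m in blobs(c["im"],(20,150,60),(32,255,255),200):
        r=cv2.minAreaRect(np.argwhere(m)[:,::-1].astype(np.float32));print("yel",st,r)
        if c is t: print(plane(t,cv2.boxPoints(r),.05).round(3))
print("checker",plane(t,[(239,200)],.09),"stud tip",plane(t,[(381,216)],.075))
E
```

```text
or [230 196  11  10  43] [235.1 199.6]
or [175 201   8   7  16] [179.3 203.1]
yel [ 205  163   81   73 4172] ((244.45309448242188, 199.11546325683594), (65.75674438476562, 74.42423248291016), 83.04703521728516)
[[0.666 0.287 0.05 ]
 [0.693 0.085 0.05 ]
 [0.513 0.061 0.05 ]
 [0.487 0.26  0.05 ]]
or [410 186  10  14  94] [415.  192.8]
or [388 202  15  24 248] [394.8 214. ]
or [452 229  11  16 108] [456.8 237.1]
yel [ 337  194   94   74 4243] ((382.6177062988281, 228.5294189453125), (84.88746643066406, 60.3913688659668), 14.03624439239502)
checker [[0.58259399 0.18216702 0.09      ]] stud tip [[ 0.54373704 -0.19580493  0.075     ]]
```

```bash
python3 -m jog '[[38,46,0,0],[76,93,0,0],[114,140,0,0],[152,187,0,0],[190,233,0,0],[228,280,0,0],[266,326,0,0],[304,373,0,0]]' && python3 -m jog '[[330,400,0,0],[353,433,-10,0],[353,433,-20,0],[353,433,-20,0],[353,433,-20,0],[353,433,-20,0],[353,433,-20,0],[353,433,-20,0]]'
python3 - <<'E'
from h import *
print(get_state()["position"]);w=cam("wrist");save(w,"w1.png")
E
```

```text
time: 1.25
position: [0.4517, -0.2587, 0.2228]
tool_rot: [3.12, 0.356, 0.001]
ft_force: [0.6, -0.4, 1.0]
grip_width: 0.998
time: 2.25
position: [0.7678, 0.1279, 0.2047]
tool_rot: [3.121, 0.355, -0.0]
ft_force: [0.4, 0.2, 0.4]
grip_width: 0.998
[0.76779208 0.12786174 0.20472237]
```

```bash
python3 -m jog '[[-55,13,0,0],[-110,26,0,0],[-165,39,0,0],[-220,52,0,0],[-228,52,0,0],[-228,52,0,0],[-228,52,0,0],[-228,52,0,0]]'
python3 - <<'E'
from h import *
print(get_state()["position"]);w=cam("wrist");save(w,"w2.png")
for st,ce,m in blobs(w["im"],(4,150,60),(16,255,255),60):
    r=cv2.minAreaRect(np.argwhere(m)[:,::-1].astype(np.float32));print("or",st,ce.round(1),r)
E
```

```text
time: 3.3
position: [0.5396, 0.1785, 0.2049]
tool_rot: [-3.121, -0.355, 0.001]
ft_force: [0.3, 0.3, -1.1]
grip_width: 0.998
[0.53957205 0.17847692 0.20486069]
or [153 107  38  23 591] [172.2 117.3] ((171.2058868408203, 117.32353973388672), (21.10059928894043, 34.68259048461914), 75.96376037597656)
or [301 125  35  39 672] [319.  144.4] ((318.67242431640625, 144.43104553222656), (29.41264533996582, 32.03877258300781), 23.198591232299805)
or [271 246  24  24 401] [283.6 258.7] ((282.5, 257.5), (23.0, 23.0), 90.0)
```

View pics/w2.png

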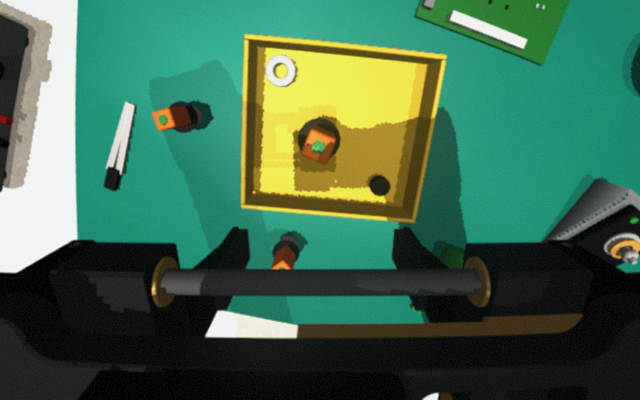

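Run:
```python
from h import *
w=cam("wrist");save(w,"w2z.png",(285,110,355,180),8)
print(plane(w,[(319,146.5)],.098))
for lo in (130,160,180):
  for st,ce,m in blobs(w["im"],(4,100,lo),(20,255,255),60):
    if abs(ce[0]-319)<25 and abs(ce[1]-144)<25:
        r=cv2.minAreaRect(np.argwhere(m)[:,::-1].astype(np.float32));print(lo,st,r)
```

```text
[[0.58237994 0.18926541 0.098     ]]
130 [302 129  34  32 464] ((317.7061767578125, 145.5360870361328), (27.109745025634766, 28.226625442504883), 23.96249008178711)
160 [304 129  31  30 371] ((317.875732421875, 145.19821166992188), (26.53846549987793, 26.307695388793945), 22.61986541748047)
180 [305 130  30  15 252] ((319.5, 137.0), (14.0, 29.0), 90.0)
```

View pics/w2z.png

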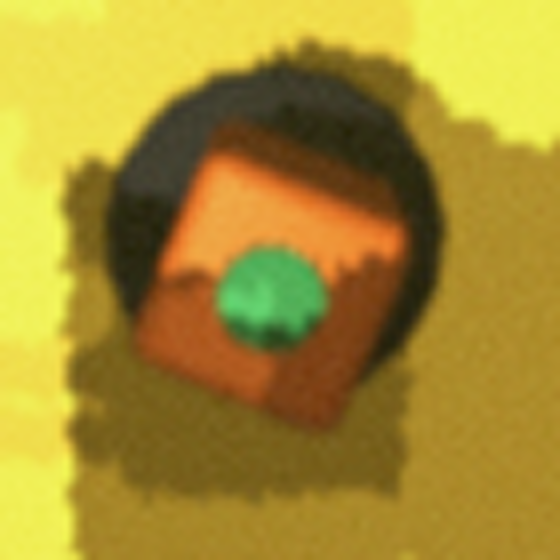

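Run:
```python
from h import *
w=cam("wrist")
c=np.array([(215,150),(410,235),(330,430),(140,350)])/8+np.array([285,110])-.4
P=plane(w,c,.098);print(P.round(4),P.mean(0))
for i in range(4):
    d=P[(i+1)%4]-P[i];print(np.linalg.norm(d),np.degrees(np.arctan2(d[1],d[0])))
s=get_state();M=R.from_rotvec(s["tool_rot"]).as_matrix();print("jaw y ang",np.degrees(np.arctan2(M[1,1],M[0,1])),s["joint_positions"])
# bin corners & stud region in this image
for st,ce,m in blobs(w["im"],(20,120,40),(34,255,255),2000):
    h=cv2.approxPolyDP(cv2.convexHull(np.argwhere(m)[:,::-1].astype(np.int32)),6,True).reshape(-1,2);print(h,plane(w,h,.05).round(4))
save(w,"w2s.png",(540,165,640,280),5)
```

```text
[[0.5964 0.1996 0.098 ]
 [0.5921 0.1762 0.098 ]
 [0.5685 0.1798 0.098 ]
 [0.5726 0.203  0.098 ]] [0.58240113 0.18965693 0.098     ]
0.023711835342858048 -100.27563527769743
0.02391924136283736 171.2820991028146
0.02352880512747879 79.88092369098365
0.023989172315169418 -8.284873197626894
jaw y ang -76.97347157695629 [ 0.27227561  0.22324518 -0.73047579  1.66355957  0.15256757  1.3137756
 -1.82829207]
[[446  55]
 [414 222]
 [241 206]
 [245  34]] [[0.6929 0.0858 0.05  ]
 [0.5154 0.0616 0.05  ]
 [0.4899 0.2593 0.05  ]
 [0.6662 0.2827 0.05  ]]
```

View pics/w2s.png

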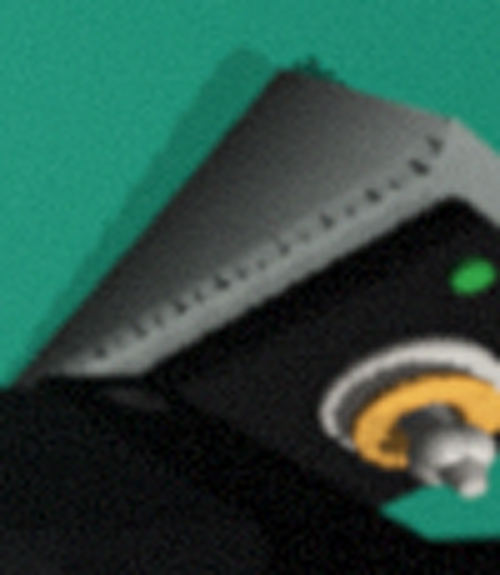

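```bash
python3 -m jog '[[20,5,0,-0.13],[43,11,0,-0.26],[43,11,-20,-0.387],[43,11,-60,-0.387],[43,11,-100,-0.387],[43,11,-130,-0.387],[43,11,-152,-0.387],[43,11,-152,-0.387]]' && python3 -m jog '[[0,0,0,0],[0,0,0,0],[0,0,0,0],[0,0,0,0],[0,0,0,0],[0,0,0,0],[0,0,0,0],[0,0,0,0]]' -1 15
```

```text
time: 4.45
position: [0.5804, 0.1896, 0.0514]
tool_rot: [3.131, -0.25, -0.005]
ft_force: [0.4, 0.0, -0.6]
grip_width: 0.999
time: 5.45
position: [0.5815, 0.19, 0.0531]
tool_rot: [3.132, -0.25, -0.0]
ft_force: [0.1, -0.8, 0.5]
grip_width: 0.298
```

```bash
python3 -m jog '[[0,0,10,0],[0,0,25,0.1],[0,0,25,0.2],[-12,-1.5,25,0.29],[-27,-3.5,25,0.29],[-42,-5.5,25,0.29],[-52.5,-7,25,0.29],[-52.5,-7,25,0.29]]' && python3 -m jog '[[-4,-0.5,0,0],[-8,-1,0,0],[-12,-1.6,0,0],[-16,-2.1,0,0],[-20,-2.6,0,0],[-24,-3.2,0,0],[-28,-3.7,0,0],[-28,-3.7,0,0]]'
python3 - <<'E'
from h import *
for n in("scene","top"):
    c=cam(n);
    X=get_state()["position"]; q=proj(c,[X])[0]; print(n,q)
    u,v=q.astype(int); save(c,n+"1.png",(u-45,v-45,u+45,v+45),5)
a=cv2.imread("pics/scene1.png");b=cv2.imread("pics/top1.png");cv2.imwrite("pics/t1.png",cv2.resize(np.hstack([a,b]),(800,400)))
E
```

```text
time: 6.45
position: [0.5283, 0.1828, 0.0783]
tool_rot: [3.134, 0.205, 0.0]
ft_force: [0.9, 0.3, -1.5]
grip_width: 0.297
time: 7.45
position: [0.5043, 0.1799, 0.0801]
tool_rot: [-3.134, -0.205, -0.012]
ft_force: [4.7, 0.0, 1.9]
grip_width: 0.298
scene [400.75337992 194.57855073]
top [239.76320021 229.94712135]
```

View pics/t1.png

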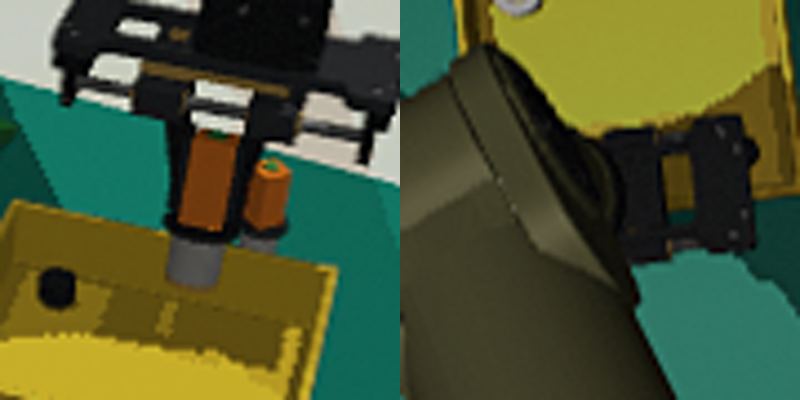

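Run:
```python
from h import *
s=get_state();w=cam("wrist");save(w,"w3.png",(230,130,410,310),4)
M=R.from_rotvec(s["tool_rot"]).as_matrix();g=s["position"]-M[:,2]*.019;print(g)
x=M[:,0]  # tool x horiz (toward mouth side)
for th in (0,10,15,20,25,30):
    t=np.radians(th);ax=np.cos(t)*np.array([0,0,1])-np.sin(t)*x;e=np.cos(t)*x+np.sin(t)*np.array([0,0,1])
    pts=[g+ax*.026,g-ax*.028+e*.023,g-ax*.067+e*.016]
    print(th,((proj(w,pts)-[230,130])*4).round(0).tolist())
```

```text
[0.5041339  0.17990756 0.09907055]
0 [[358.0, 641.0], [359.0, 300.0], [359.0, 268.0]]
10 [[358.0, 672.0], [359.0, 281.0], [359.0, 213.0]]
15 [[358.0, 685.0], [359.0, 274.0], [359.0, 188.0]]
20 [[358.0, 697.0], [359.0, 268.0], [359.0, 163.0]]
25 [[358.0, 707.0], [359.0, 264.0], [359.0, 139.0]]
30 [[358.0, 715.0], [359.0, 262.0], [359.0, 117.0]]
```

View pics/w3.png

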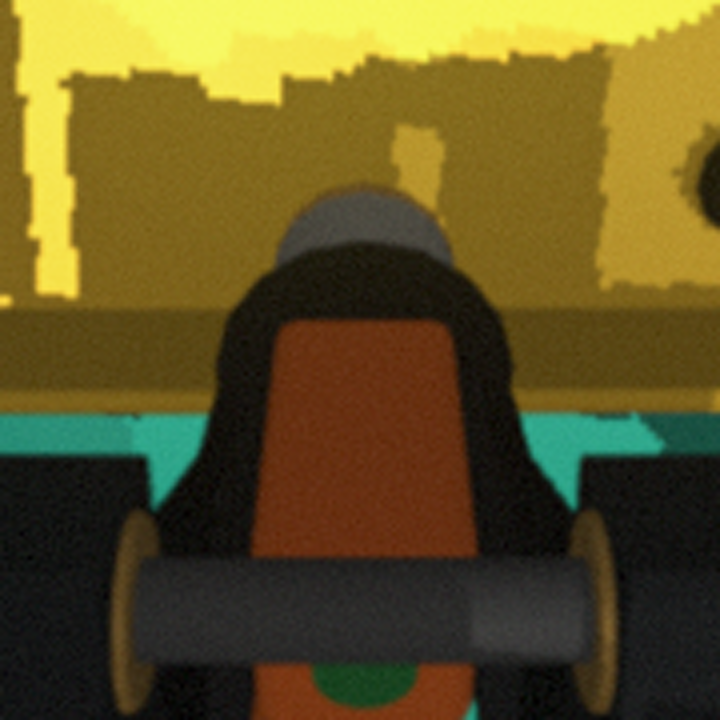

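```bash
cat >> h.py <<'E'
def fit(w,s,rows,free_ds=True):
    """rows (full px): dot lower edge, handle front lower edge, guard rim, nose rim -> dx, ds (mm), tilt deg, of checker in grip"""
    from scipy.optimize import least_squares
    M=R.from_rotvec(s["tool_rot"]).as_matrix();x=M[:,0];z=-M[:,2];g=s["position"]+z*.019
    def f(p):
        t=np.radians(p[2]);ax=np.cos(t)*z-np.sin(t)*x;e=np.cos(t)*x+np.sin(t)*z
        h=g+x*p[0]/1e3+ax*p[1]/1e3
        P=[h+ax*.027-e*.0065,h-ax*.027+e*.013,h-ax*.027+e*.023,h-ax*.032+e*.023,h-ax*.066+e*.016]
        r=proj(w,P)[:,1]; return np.array([r[0],r[1],min(r[2],r[3]),r[4]])
    m=[i for i in range(4) if rows[i] is not None]
    o=least_squares(lambda p:np.r_[(f(p)-np.array(rows,float))[m] if len(m)==4 else [f(p)[i]-rows[i] for i in m],0.15*p[:2]],[0,0,10.])
    return o.x,o.fun
E
python3 - <<'E'
from h import *
s=get_state();w=cam("wrist")
r=lambda y:y/4+130-.4
print(fit(w,s,[r(708),r(318),r(243),r(185)]));print(fit(w,s,[None,r(318),r(243),r(185)]))
E
```

```text
(array([ 3.95776109,  1.37736222, 12.42848523]), array([-0.13970715,  0.25673516,  0.11313039, -0.18417142,  0.59366416,
        0.20660433]))
(array([ 2.64789079, -1.22436139, 12.44119016]), array([-0.04005715,  0.09638315, -0.0234605 ,  0.39718362, -0.18365421]))
```

```bash
cat >> h.py <<'E'
def prof(w,u=321,v0=140,v1=330):
    h=cv2.cvtColor(cv2.medianBlur(w["im"],3),cv2.COLOR_RGB2HSV)[v0:v1,u-1:u+2].mean(1).astype(int)
    d=np.abs(np.diff(h,axis=0)); return [(v0+i,h[max(i-1,0)].tolist(),h[min(i+2,len(h)-1)].tolist()) for i in range(len(d)) if d[i,1]+d[i,2]>28]
E
python3 -m jog '[[-3,-0.4,0,0],[-6,-0.8,0,0],[-9,-1.2,0,0],[-11,-1.5,0,0],[-12,-1.6,0,0],[-12,-1.6,0,0],[-12,-1.6,0,0],[-12,-1.6,0,0]]'
python3 - <<'E'
from h import *
w=cam("wrist")
for p in prof(w): print(*p)
save(w,"w4.png",(230,130,410,310),4)
E
```

```text
time: 8.65
position: [0.4917, 0.1783, 0.0795]
tool_rot: [-3.134, -0.205, -0.009]
ft_force: [5.6, 0.9, -0.4]
grip_width: 0.3
144 [27, 174, 246] [23, 197, 147]
145 [25, 180, 236] [23, 198, 135]
159 [20, 173, 105] [23, 66, 90]
160 [19, 161, 105] [25, 54, 88]
179 [27, 39, 79] [26, 109, 35]
180 [24, 42, 72] [22, 151, 34]
181 [25, 71, 49] [24, 146, 32]
198 [22, 129, 28] [11, 192, 61]
199 [18, 129, 29] [11, 212, 97]
200 [21, 157, 32] [11, 213, 110]
268 [10, 216, 111] [18, 71, 34]
269 [10, 207, 104] [13, 35, 33]
270 [10, 160, 62] [36, 29, 35]
294 [27, 12, 41] [66, 127, 51]
295 [56, 14, 41] [64, 155, 62]
296 [58, 47, 44] [64, 159, 64]
307 [24, 148, 70] [81, 165, 140]
308 [18, 156, 83] [83, 192, 155]
309 [54, 61, 100] [83, 194, 155]
323 [83, 191, 154] [19, 149, 70]
324 [81, 175, 144] [17, 158, 72]
```

Run:
```python
from h import *
s=get_state();w=cam("wrist")
print(s["position"],s["ft_force"]);print(fit(w,s,[306,199.5,181,160]));print(fit(w,s,[None,199.5,181,160]))
```

```text
[0.49172487 0.17827488 0.0794321 ] [5.4694383  1.26211223 0.24145227]
(array([ 8.86256469,  3.51664284, 20.97468499]), array([-0.39248016,  0.89808746, -0.04930837, -0.35034319,  1.3293847 ,
        0.52749643]))
(array([ 4.48925099, -3.52852998, 21.41092593]), array([ 0.14229002, -0.04896325, -0.03232094,  0.67338765, -0.5292795 ]))
```

```bash
python3 -m jog '[[5,0.7,0,0],[5,0.7,8,0],[2,0.3,12,0],[-3,-0.4,12,0],[-6,-0.8,12,0],[-9,-1.2,12,0],[-11.5,-1.5,12,0],[-11.5,-1.5,12,0]]'
python3 - <<'E'
from h import *
s=get_state();w=cam("wrist");print(s["ft_force"])
for p in prof(w,321,130,330): print(*p)
E
```

```text
time: 9.75
position: [0.4775, 0.1762, 0.0903]
tool_rot: [3.135, 0.205, 0.0]
ft_force: [3.1, -0.2, -0.2]
grip_width: 0.298
[ 3.07752787 -0.20600971 -0.24534262]
135 [30, 159, 246] [24, 188, 193]
136 [29, 167, 241] [23, 192, 163]
137 [26, 179, 224] [23, 193, 142]
146 [22, 190, 134] [20, 162, 197]
149 [20, 162, 197] [24, 36, 147]
150 [18, 138, 197] [25, 30, 144]
173 [24, 41, 85] [25, 99, 40]
174 [19, 36, 82] [26, 126, 34]
175 [26, 55, 61] [26, 132, 31]
193 [21, 110, 27] [11, 202, 80]
194 [25, 107, 27] [11, 215, 110]
195 [14, 162, 44] [11, 214, 115]
268 [10, 210, 116] [23, 67, 36]
269 [10, 207, 108] [15, 39, 34]
270 [10, 165, 65] [15, 12, 35]
294 [80, 6, 42] [64, 122, 53]
295 [46, 14, 41] [64, 154, 58]
296 [61, 53, 42] [64, 157, 61]
304 [64, 159, 63] [82, 184, 142]
305 [68, 156, 69] [83, 190, 155]
322 [83, 195, 156] [52, 78, 84]
323 [83, 192, 154] [19, 152, 69]
324 [82, 174, 143] [17, 156, 71]
```

Run:
```python
from h import *
s=get_state();w=cam("wrist")
for r in ([None,194.5,174.5,146],[None,194.5,174.5,148],[304.5,194.5,174.5,146]): print(fit(w,s,r))
save(w,"w5.png",(230,120,410,330),3)
```

```text
(array([ 6.75410316, -2.2151052 , 30.96794616]), array([-0.59994991,  0.65255316,  0.00959009,  1.01311547, -0.33226578]))
(array([ 6.96221043, -2.43124075, 28.84669142]), array([-0.55038743,  0.62318017, -0.00554893,  1.04433156, -0.36468611]))
(array([10.46137455,  2.81951176, 30.3655584 ]), array([-0.30353335, -0.09137367,  0.62034688, -0.12792835,  1.56920618,
        0.42292676]))
```

View pics/w5.png

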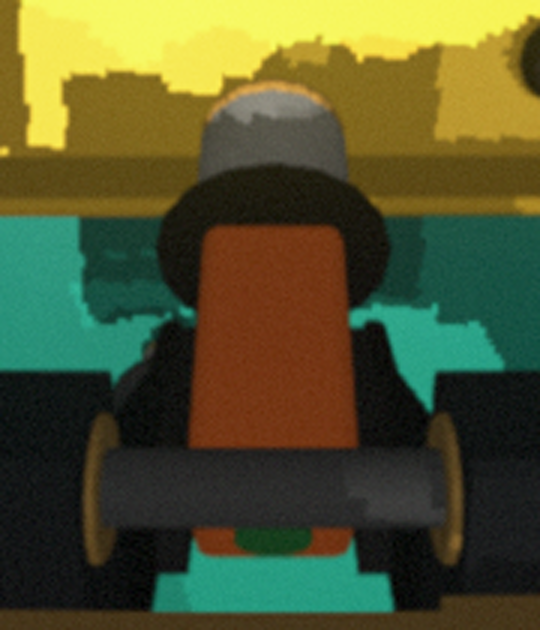

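```bash
python3 -m jog '[[8,1,3,0],[8,1,50,0],[8,1,100,0],[4,-30,130,0],[0,-90,130,0],[-5,-150,130,0],[-10,-210,130,0],[-17,-270,130,0]]' - 30 && python3 -m jog '[[0,-50,0,0],[0,-96,0,0],[0,-96,0,0],[0,-96,0,0],[0,-96,0,0],[0,-96,0,0],[0,-96,0,0],[0,-96,0,0]]'
python3 - <<'E'
from h import *
s=get_state();w=cam("wrist");save(w,"w6.png")
M=R.from_rotvec(s["tool_rot"]).as_matrix();print(s["position"],s["ft_force"],np.degrees(np.arctan2(M[1,0],M[0,0])))
for p in prof(w,321,130,330): print(*p)
E
```

```text
time: 10.85
position: [0.4589, -0.0952, 0.2195]
tool_rot: [-3.134, -0.205, 0.005]
ft_force: [0.9, -0.4, -1.2]
grip_width: 0.299
time: 11.85
position: [0.4605, -0.1896, 0.2202]
tool_rot: [3.135, 0.206, 0.0]
ft_force: [-1.0, 0.6, -1.1]
grip_width: 0.292
[ 0.46054764 -0.18957223  0.22023369] [-1.02407775  0.61777772 -1.12254943] 7.520657955902781
142 [72, 27, 53] [79, 106, 55]
145 [79, 106, 55] [17, 171, 161]
146 [72, 99, 56] [18, 163, 179]
149 [18, 163, 179] [27, 26, 126]
150 [17, 139, 179] [26, 10, 122]
173 [36, 14, 70] [71, 47, 27]
174 [50, 11, 68] [81, 69, 22]
193 [70, 45, 17] [10, 193, 70]
194 [68, 44, 17] [10, 207, 95]
195 [11, 121, 29] [10, 208, 103]
268 [10, 207, 107] [20, 56, 34]
269 [10, 204, 101] [0, 23, 34]
270 [11, 163, 62] [0, 15, 34]
295 [47, 34, 40] [63, 139, 56]
296 [60, 44, 41] [62, 149, 57]
303 [64, 154, 56] [22, 63, 114]
304 [63, 145, 58] [18, 53, 162]
305 [47, 112, 65] [19, 41, 171]
323 [17, 40, 169] [18, 155, 66]
324 [17, 42, 154] [17, 156, 65]
```

View pics/w6.png

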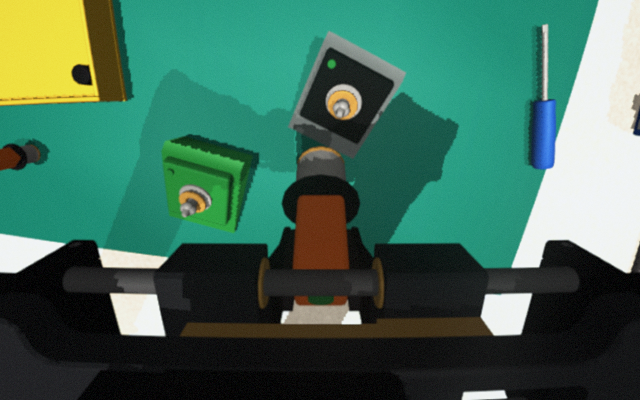

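Run:
```python
from h import *
w=cam("wrist");save(w,"w6z.png",(285,25,415,165),4)
np.save("w6.npy",w["im"])
for st,ce,m in blobs(w["im"],(12,110,110),(28,255,255),20):
    if 40<ce[1]<140 and 290<ce[0]<400: 
        pts=cv2.convexHull(np.argwhere(m)[:,::-1].astype(np.int32)); print(st,ce,cv2.fitEllipse(pts))
```

```text
[328  91  29  29 425] [342.61647059 102.66588235] ((342.0058898925781, 104.62242126464844), (28.994211196899414, 29.63823699951172), 137.1299285888672)
```

View pics/w6z.png

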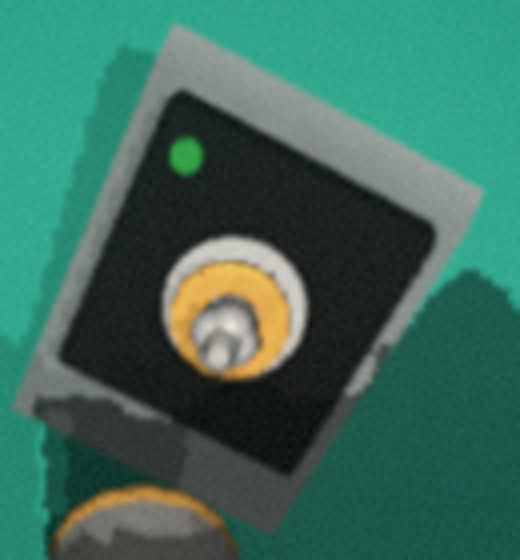

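```bash
cat > stud.py <<'E'
from h import *
from scipy.optimize import least_squares
w=cam("wrist")
px=lambda a:np.array(a)/4+np.array([285,25])-.4
C=px([(175,90),(437,228),(295,475),(60,357)]);col=np.array([342,104.6]);tip=px((218,357))
def geo(p):
    f=np.radians(p[2]);n=np.array([np.sin(np.radians(25))*np.cos(f),np.sin(np.radians(25))*np.sin(f),np.cos(np.radians(25))])
    lat=np.array([-np.sin(f),np.cos(f),0]);up=np.cross(n,lat)  # up or down slope
    return np.array([p[0],p[1],.05]),n,lat,up
for A,B in ((.040,.038),(.038,.040)):
    def res(p):
        F,n,lat,up=geo(p);c=F+p[3]*lat+p[4]*up
        if up[2]<0: up=-up
        # image TL = up, robot-left ; lat points -y when f~180
        Q=[c+A*s*lat+B*t*up for s,t in((-1,1),(1,1),(1,-1),(-1,-1))]
        r=proj(w,Q+[F+.011*n,F+.031*n])
        return np.r_[(r-np.r_[C,[col],[tip]]).ravel(),100*p[3],100*p[4]]
    o=least_squares(res,[.54,-.2,180+20,0,0]);print(o.x,o.cost,o.fun.round(1))
F,n,_,_=geo(o.x);print("only-axis check: tip ray z",F+.031*n,n)
E
python3 stud.py
```

```text
[ 5.47328411e-01 -2.03505241e-01  1.62107569e+02  2.61512676e-04
  2.67703345e-03] 21.51169433770812 [-3.5  0.1  2.7  3.   2.5 -1.  -1.5 -2.  -0.1  0.4  0.3 -0.7  0.   0.3]
[ 5.47296875e-01 -2.03492669e-01  1.62115513e+02  1.67231803e-04
  2.30340639e-03] 3.299113557460159 [-1.1 -0.5  1.8  0.6 -0.1 -0.2 -0.7  0.5 -0.1  0.5  0.2 -0.7  0.   0.2]
only-axis check: tip ray z [ 0.53482879 -0.19946931  0.07809554] [-0.40219633  0.12978563  0.90630779]
```

```bash
cat > ins.py <<'E'
from h import *
def mouth(w,s,rows):
    p,f=fit(w,s,rows);M=R.from_rotvec(s["tool_rot"]).as_matrix();x=M[:,0];z=-M[:,2];t=np.radians(p[2])
    ax=np.cos(t)*z-np.sin(t)*x;h=s["position"]+z*.019+x*p[0]/1e3+ax*p[1]/1e3
    return p,ax,h,h-.066*ax
F=np.array([.5473,-.2035,.05]);n=np.array([-.4022,.1298,.9063])
E
python3 - <<'E'
from ins import *
s=get_state();w=cam("wrist")
for rows in([303.5,195,174.5,145.5],[None,195,174.5,145.5],[304,195,175,146.5]):
    p,ax,h,m=mouth(w,s,rows); T=R.from_rotvec([0,0,-.443])
    d=T.apply(m-s["position"]); print(p,m-s["position"],"shift for s=40:",(F+.040*n-d-s["position"])*1e3, T.apply(ax))
t=cam("top");c=cam("scene");print(proj(t,[F,F+.031*n]),proj(c,[F,F+.031*n]))
E
```

```text
[ 8.96388064  1.04621919 31.26924318] [ 0.04231423  0.00556204 -0.03651913] shift for s=40: [ 30.0962329    4.59693618 -97.40239683] [-0.49392154  0.15953279  0.85474604]
[ 7.14994444 -1.38574114 31.56485289] [ 0.04206151  0.00552852 -0.03841659] shift for s=40: [ 30.33892838   4.51889136 -95.5049393 ] [-0.49811186  0.16088475  0.85205673]
[ 9.30467698  1.61518209 30.44885037] [ 0.04157469  0.00546475 -0.03650567] shift for s=40: [ 30.80608817   4.36783879 -97.4158601 ] [-0.48222381  0.15575861  0.86209017]
[[381.98398599 215.23397438]
 [382.62985824 219.26862499]] [[269.99816648 174.48182062]
 [272.98895109 164.72045379]]
```

```bash
python3 -m jog '[[5,1,0,-0.15],[15,3,0,-0.3],[20,6,-20,-0.443],[20,6,-40,-0.443],[20,6,-62,-0.443],[20,6,-62,-0.443],[20,6,-62,-0.443],[20,6,-62,-0.443]]'
python3 - <<'E'
from ins import *
s=get_state();w=cam("wrist");c=cam("scene");M=R.from_rotvec(s["tool_rot"]).as_matrix();print(s["position"],np.degrees(np.arctan2(M[1,0],M[0,0])))
for st,ce,m in blobs(c["im"],(4,120,40),(16,255,255),30):
    q=np.argwhere(m)[:,::-1].astype(np.float32); v=cv2.fitLine(q,cv2.DIST_L2,0,.01,.01).ravel();print(st,ce,np.degrees(np.arctan2(-v[1],-v[0])),cv2.minAreaRect(q))
x=M[:,0];g=s["position"]+[0,0,.019]
for th in(15,20,25,30,35):
    t=np.radians(th);ax=np.array([0,0,np.cos(t)])-np.sin(t)*x;h=g+x*.007
    q=proj(c,[h-.027*ax,h+.027*ax]);d=q[1]-q[0];print(th,q.round(1).tolist(),np.degrees(np.arctan2(d[1],d[0])))
u,v=proj(c,[s["position"]])[0].astype(int);save(c,"s2.png",(u-30,v-40,u+40,v+40),6);a=cv2.imread("pics/s2.png")
save(w,"x.png",(230,60,430,320),2);b=cv2.imread("pics/x.png");cv2.imwrite("pics/c2.png",np.hstack([cv2.resize(a,(400,457)),cv2.resize(b,(352,457))]));print(u,v)
for p in prof(w,321,130,330): print(*p)
E
```

```text
time: 13.15
position: [0.4813, -0.1841, 0.1593]
tool_rot: [3.103, -0.488, 0.003]
ft_force: [0.2, -0.2, -1.1]
grip_width: 0.298
[ 0.48129466 -0.18408879  0.15934666] -17.890236545993808
[276 118  12  21 182] [282.68131868 128.55494505] 96.60816 ((281.5, 128.0), (20.0, 11.0), 90.0)
[409 186  11  15 116] [414.50862069 193.21551724] 102.0602 ((414.15997314453125, 192.8800048828125), (9.333809852600098, 14.7078218460083), 8.130102157592773)
[450 228  13  19 152] [455.79605263 237.90131579] 100.839874 ((456.3761901855469, 237.41287231445312), (10.727655410766602, 17.240873336791992), 16.699243545532227)
[376 275  23  20 302] [386.64569536 285.47682119] -170.75723 ((386.4599914550781, 285.2799987792969), (22.203153610229492, 17.677669525146484), 8.13010311126709)
15 [[282.6, 137.4], [285.7, 119.3]] -80.16386101994934
20 [[282.0, 137.4], [286.3, 119.3]] -76.4469248463408
25 [[281.4, 137.3], [286.9, 119.4]] -72.81466301352935
30 [[280.8, 137.2], [287.5, 119.6]] -69.23885332898428
35 [[280.3, 137.0], [288.1, 119.8]] -65.69206990858261
286 133
140 [18, 21, 88] [56, 35, 32]
141 [21, 31, 80] [79, 36, 21]
144 [79, 36, 21] [16, 151, 73]
145 [76, 36, 21] [17, 170, 105]
146 [22, 83, 30] [17, 157, 112]
149 [17, 157, 112] [22, 28, 87]
150 [16, 135, 112] [28, 13, 86]
193 [75, 33, 15] [9, 189, 69]
194 [40, 48, 16] [10, 206, 97]
195 [11, 120, 29] [10, 208, 104]
268 [10, 209, 106] [20, 48, 33]
269 [9, 204, 99] [15, 20, 32]
270 [8, 163, 61] [50, 5, 33]
294 [10, 1, 49] [64, 112, 51]
295 [41, 18, 46] [65, 144, 53]
296 [66, 58, 46] [63, 158, 55]
304 [65, 156, 56] [80, 166, 117]
305 [63, 139, 59] [83, 187, 136]
306 [69, 127, 82] [83, 192, 138]
319 [83, 198, 138] [87, 34, 221]
320 [83, 195, 138] [77, 4, 240]
321 [82, 114, 163] [76, 3, 239]
323 [77, 4, 240] [17, 141, 64]
324 [76, 3, 239] [19, 158, 64]
```

View pics/c2.png

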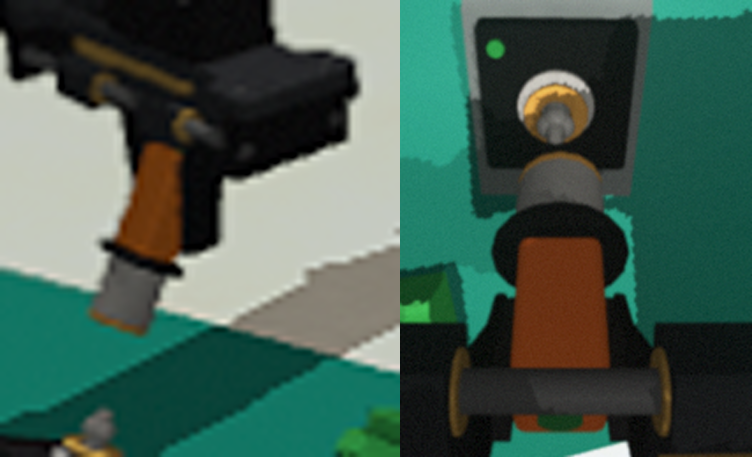

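Run:
```python
from ins import *
s=get_state();c=cam("scene");M=R.from_rotvec(s["tool_rot"]).as_matrix();x=M[:,0];g=s["position"]+[0,0,.019]
S=cv2.cvtColor(c["im"],cv2.COLOR_RGB2HSV)[:,:,1].astype(float)
L=[];Rr=[]
for v in range(140,148):
    r=S[v,266:294]; 
    k=266+np.argmin(cv2.blur(r[None],(5,1))[0]); 
    def cross(d):
        u=k
        while S[v,u]<110 and 266<u<294: u+=d
        a,b=S[v,u-d],S[v,u]; return u-d+d*(110-a)/(b-a)
    L.append((cross(-1),v));Rr.append((cross(1),v));print(v,round(L[-1][0],2),round(Rr[-1][0],2))
sl=lambda E:np.degrees(np.arctan(-np.polyfit([e[1] for e in E],[e[0] for e in E],1)[0]))
print("edge lean deg L,R",sl(L),sl(Rr))
for th in(18,22,25,28,31,34):
    t=np.radians(th);ax=np.array([0,0,np.cos(t)])-np.sin(t)*x;h=g+x*.008
    o=[]
    for sg in(-1,1):
        vd=h-c["p"];sd=np.cross(ax,vd);sd/=np.linalg.norm(sd)
        q=proj(c,[h-.06*ax+sg*.016*sd,h-.038*ax+sg*.016*sd]);d=q[1]-q[0];o+=[np.degrees(np.arctan(-d[0]/d[1])).round(1),q.round(1).tolist()]
    print(th,o)
```

```text
140 285.14 388.0
141 361.0 inf
142 262.0 384.0
143 269.04 inf
144 271.98 inf
145 271.72 inf
146 271.51 203.0
147 272.06 282.91
edge lean deg L,R 80.59154231415863 nan
18 [np.float64(12.3), [[285.1, 149.5], [286.7, 142.3]], np.float64(11.7), [[274.4, 147.1], [275.9, 139.9]]]
22 [np.float64(15.2), [[284.0, 149.7], [286.0, 142.6]], np.float64(14.7), [[273.4, 146.8], [275.2, 139.6]]]
25 [np.float64(17.3), [[283.2, 149.9], [285.4, 142.8]], np.float64(16.9), [[272.6, 146.6], [274.8, 139.4]]]
28 [np.float64(19.4), [[282.4, 150.0], [284.9, 142.9]], np.float64(19.1), [[271.9, 146.2], [274.4, 139.1]]]
31 [np.float64(21.5), [[281.5, 150.0], [284.3, 142.9]], np.float64(21.3), [[271.2, 145.9], [274.0, 138.8]]]
34 [np.float64(23.6), [[280.7, 149.9], [283.8, 143.0]], np.float64(23.4), [[270.5, 145.4], [273.6, 138.4]]]<stdin>:11: RuntimeWarning: divide by zero encountered in scalar divide
```

Run:
```python
from ins import *
s=get_state();c=cam("scene");w=cam("wrist");M=R.from_rotvec(s["tool_rot"]).as_matrix();x=M[:,0];g=s["position"]+[0,0,.019];lat=np.cross([0,0,1],x)
def inplane(cc,uv):
    v=ray(cc,[uv])[0];k=(g-cc["p"])@lat/(v@lat);d=cc["p"]+k*v-g;return np.array([d@x,d[2]])*1e3
print("mouth by scene (X,Z mm)",inplane(c,(276.8,149.9)),inplane(c,(277.8,149.9)),inplane(c,(276.8,150.9)))
for dx,th in((7,31),(9,31),(8,28),(10,28),(9,25),(11,25),(9,27)):
    t=np.radians(th);X=dx+66*np.sin(t);Z=-66*np.cos(t);m=g+x*X/1e3+np.array([0,0,Z])/1e3
    e=np.cos(t)*x+np.sin(t)*np.array([0,0,1]);ax=np.cos(t)*np.array([0,0,1])-np.sin(t)*x
    h=g+x*dx/1e3
    print(dx,th,"X,Z",X,Z,"scene mouth",proj(c,[m])[0],"wrist rim,guard,handle,dot",proj(w,[m+.016*e,h-.032*ax+.023*e,h-.027*ax+.013*e,h+.027*ax-.0065*e])[:,1].round(1))
for st,ce,m in blobs(w["im"],(50,100,35),(75,255,120),10):
    if 290<ce[0]<350 and 280<ce[1]<315: print("dot",st,ce)
```

```text
mouth by scene (X,Z mm) [ 37.74320026 -58.06382728] [ 34.07686949 -59.38996873] [ 37.92412717 -61.27805418]
7 31 X,Z 40.99251294406358 -56.573041846339414 scene mouth [275.92228059 149.78092127] wrist rim,guard,handle,dot [147.8 177.5 196.4 304.7]
9 31 X,Z 42.99251294406358 -56.573041846339414 scene mouth [275.38370704 150.00172787] wrist rim,guard,handle,dot [144.7 174.  193.  301.3]
8 28 X,Z 38.98512314386879 -58.27454112868918 scene mouth [276.48826858 150.07959719] wrist rim,guard,handle,dot [149.7 176.5 195.6 302.5]
10 28 X,Z 40.98512314386879 -58.27454112868918 scene mouth [275.95121815 150.30029007] wrist rim,guard,handle,dot [146.7 173.  192.2 299. ]
9 25 X,Z 36.892805274886165 -59.816313944418894 scene mouth [277.07251785 150.31920732] wrist rim,guard,handle,dot [151.8 175.6 194.9 300. ]
11 25 X,Z 38.892805274886165 -59.816313944418894 scene mouth [276.53698466 150.53973483] wrist rim,guard,handle,dot [148.8 172.2 191.5 296.6]
9 27 X,Z 38.963372982810085 -58.80643059643228 scene mouth [276.50237427 150.23953147] wrist rim,guard,handle,dot [149.4 175.  194.2 300.5]
dot [309 296  24  10 197] [320.40101523 299.8680203 ]
```

```bash
python3 -m jog '[[4,0,-13,0],[7,-0.5,-26,0],[7,-0.5,-26,0],[9.5,-1.3,-31,0],[12,-2,-36.5,0],[13.7,-2.6,-40,0],[15.3,-3.1,-44,0],[15.3,-3.1,-44,0]]' - 40
python3 - <<'E'
from ins import *
s=get_state();w=cam("wrist");c=cam("scene");print(s["position"],s["ft_force"],s["torque"])
save(w,"w7.png",(240,60,420,220),4);u,v=proj(c,[F+.03*n])[0].astype(int);save(c,"s3.png",(u-40,v-50,u+40,v+30),6)
E
```

```text
time: 14.4
position: [0.4957, -0.1868, 0.1138]
tool_rot: [-3.103, 0.488, 0.001]
ft_force: [-0.1, -0.4, -1.2]
grip_width: 0.296
[ 0.49568172 -0.18683477  0.11378716] [-0.10315918 -0.42606108 -1.21035722] [ 0.01774222  0.04706967 -0.02539165]
```

```bash
python3 -m jog '[[0.5,-0.2,-1.2,0],[1,-0.3,-2.3,0],[1.5,-0.5,-3.4,0],[2,-0.6,-4.5,0],[2,-0.6,-4.5,0],[2,-0.6,-4.5,0],[2,-0.6,-4.5,0],[2,-0.6,-4.5,0]]' - 40;  python3 -m jog '[[0.5,-0.2,-1.2,0],[1,-0.3,-2.3,0],[1.5,-0.5,-3.4,0],[2,-0.6,-4.5,0],[2,-0.6,-4.5,0],[2,-0.6,-4.5,0],[2,-0.6,-4.5,0],[2,-0.6,-4.5,0]]'
```

```text
time: 15.5
position: [0.4968, -0.187, 0.1093]
tool_rot: [-3.103, 0.488, 0.004]
ft_force: [-4.6, 2.1, 1.4]
grip_width: 0.3
time: 16.5
position: [0.4994, -0.1879, 0.1046]
tool_rot: [-3.103, 0.488, 0.002]
ft_force: [-1.5, 1.1, -6.3]
grip_width: 0.295
```

Run:
```python
from ins import *
for i in range(3): 
    c=cam("scene");s=get_state();print(s["position"],s["ft_force"].round(2),s["torque"].round(2))
w=cam("wrist");u,v=proj(c,[F+.03*n])[0].astype(int);save(c,"s4.png",(u-35,v-50,u+35,v+30),6);save(w,"w8.png",(240,90,400,310),2)
a=cv2.imread("pics/s4.png");b=cv2.imread("pics/w8.png");cv2.imwrite("pics/c4.png",np.hstack([cv2.resize(a,(420,480)),cv2.resize(b,(349,480))]));print(u,v)
for p in prof(w,321,120,330): print(*p)
```

```text
[ 0.49939484 -0.1878864   0.10463433] [-2.59  1.61 -6.43] [0.37 0.84 0.1 ]
[ 0.49941519 -0.18792831  0.10465273] [-2.33  0.22 -5.99] [ 0.42  0.81 -0.01]
[ 0.49939058 -0.18792893  0.10468422] [-1.9   1.21 -5.99] [0.43 0.83 0.  ]
272 165
125 [82, 17, 48] [30, 12, 119]
126 [81, 19, 49] [25, 12, 150]
127 [49, 10, 72] [26, 11, 165]
136 [21, 12, 166] [18, 148, 183]
137 [14, 31, 161] [18, 157, 199]
149 [18, 158, 188] [19, 26, 150]
150 [17, 138, 188] [19, 13, 146]
173 [19, 14, 133] [16, 11, 51]
174 [25, 13, 119] [25, 15, 32]
193 [0, 21, 28] [10, 192, 117]
194 [28, 38, 28] [10, 203, 159]
195 [9, 133, 54] [11, 206, 173]
268 [11, 205, 176] [21, 47, 59]
269 [10, 198, 167] [7, 16, 58]
270 [10, 157, 107] [43, 9, 62]
294 [35, 5, 87] [63, 109, 87]
295 [56, 16, 83] [65, 150, 97]
296 [61, 46, 83] [65, 155, 98]
304 [65, 157, 100] [80, 163, 194]
305 [63, 140, 103] [84, 180, 219]
306 [70, 127, 139] [84, 185, 220]
322 [84, 189, 220] [49, 76, 129]
323 [84, 188, 219] [19, 154, 111]
324 [83, 170, 206] [19, 156, 113]
```

View pics/c4.png

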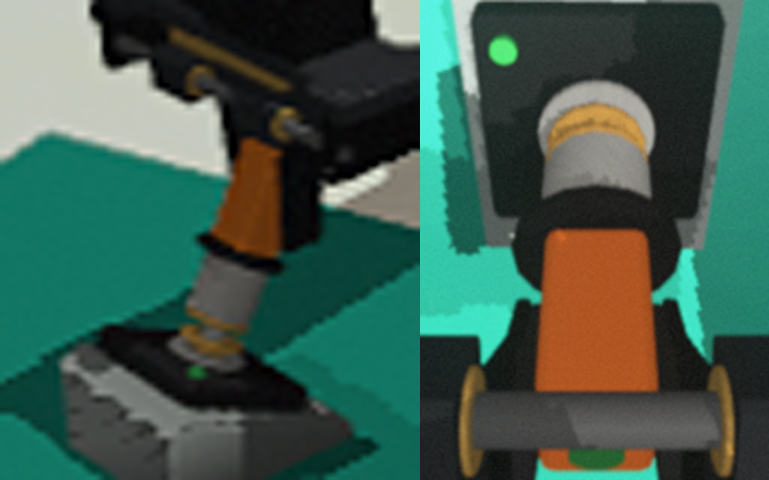

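```bash
python3 -m jog '[[0.8,-0.2,-1.6,0],[1.6,-0.5,-3.2,0],[2.4,-0.7,-4.8,0],[2.8,-0.9,-6.3,0],[2.8,-0.9,-6.3,0],[2.8,-0.9,-6.3,0],[2.8,-0.9,-6.3,0],[2.8,-0.9,-6.3,0]]'
cat > chk.py <<'E'
from ins import *
f=[];
for i in range(4): w=cam("wrist");s=get_state();f.append(s["ft_force"])
f=np.mean(f,0);print(s["time"],"pos",s["position"].round(4),"F",f.round(1),"F.n",round(f@n,1),"F.x",round(f@R.from_rotvec(s["tool_rot"]).as_matrix()[:,0],1),"tau",s["torque"].round(2),"grip",round(s["grip_width"],3))
for p in prof(w,321,110,330):
    print(p[0],p[1][:],p[2][:],end=" | ")
E
python3 chk.py
```

```text
time: 17.7
position: [0.5029, -0.189, 0.0992]
tool_rot: [3.103, -0.488, 0.001]
ft_force: [-4.3, 2.1, 1.0]
grip_width: 0.296
17.9 pos [ 0.5029 -0.189   0.0991] F [-4.   2.   1.5] F.n 3.3 F.x -4.5 tau [0.57 0.94 0.01] grip 0.294
131 [86, 44, 36] [34, 10, 107] | 132 [81, 32, 37] [30, 11, 144] | 133 [60, 16, 56] [27, 14, 162] | 142 [23, 11, 169] [19, 139, 166] | 143 [19, 20, 161] [18, 156, 171] | 149 [19, 155, 186] [19, 21, 148] | 150 [17, 134, 186] [21, 16, 147] | 173 [34, 10, 122] [36, 25, 51] | 174 [26, 11, 118] [111, 16, 30] | 175 [28, 12, 88] [65, 11, 29] | 193 [20, 9, 27] [10, 195, 117] | 194 [19, 31, 29] [10, 206, 160] | 195 [7, 129, 52] [11, 204, 175] | 268 [11, 205, 178] [18, 47, 60] | 269 [11, 200, 169] [16, 24, 59] | 294 [35, 5, 89] [63, 105, 90] | 295 [55, 4, 87] [64, 148, 96] | 296 [56, 44, 87] [65, 159, 98] | 304 [64, 154, 101] [81, 161, 195] | 305 [63, 144, 104] [83, 180, 219] | 306 [70, 124, 140] [84, 185, 221] | 322 [84, 189, 221] [50, 71, 130] | 323 [84, 188, 220] [19, 152, 110] | 324 [83, 169, 206] [19, 155, 111] |
```

```bash
python3 -m jog '[[0,0,0,0],[1.4,-0.5,0,0],[2.8,-0.9,0.5,0],[4.3,-1.4,1,0],[5.7,-1.8,1,0],[5.7,-1.8,1,0],[5.7,-1.8,1,0],[5.7,-1.8,1,0]]' - 15; python3 chk.py
```

```text
time: 18.9
position: [0.5082, -0.1907, 0.0999]
tool_rot: [3.103, -0.488, -0.001]
ft_force: [-4.2, 2.1, 2.0]
grip_width: 0.291
19.1 pos [ 0.5082 -0.1908  0.0999] F [-4.7  2.2  1.9] F.n 3.9 F.x -5.1 tau [0.63 1.19 0.  ] grip 0.297
139 [81, 40, 35] [42, 12, 94] | 140 [79, 45, 37] [23, 12, 130] | 141 [72, 19, 48] [28, 13, 158] | 142 [42, 12, 94] [20, 13, 167] | 149 [26, 12, 169] [16, 102, 148] | 150 [26, 12, 164] [19, 148, 153] | 151 [16, 30, 150] [17, 162, 176] | 152 [16, 102, 148] [19, 159, 182] | 155 [19, 159, 182] [21, 18, 141] | 156 [17, 132, 182] [22, 15, 140] | 176 [30, 12, 132] [25, 20, 47] | 177 [35, 12, 119] [65, 21, 32] | 196 [33, 18, 27] [10, 193, 116] | 197 [36, 18, 28] [10, 206, 159] | 198 [9, 127, 53] [10, 206, 170] | 268 [11, 205, 173] [27, 47, 58] | 269 [10, 199, 165] [21, 17, 58] | 270 [9, 154, 105] [20, 8, 60] | 294 [51, 8, 86] [65, 119, 88] | 295 [63, 19, 84] [64, 149, 99] | 296 [62, 52, 85] [65, 156, 102] | 304 [66, 162, 101] [24, 127, 116] | 306 [52, 131, 103] [82, 162, 201] | 307 [24, 127, 116] [83, 186, 219] | 308 [59, 61, 152] [84, 188, 220] | 322 [84, 189, 220] [51, 71, 127] | 323 [84, 187, 220] [19, 151, 111] | 324 [82, 168, 209] [19, 154, 112] |
```

```bash
cat > ft.py <<'E'
import sys
from ins import *
rows=[float(a) for a in sys.argv[1:5]]
s=get_state();w=cam("wrist")
for r in (rows,[None]+rows[1:]):
    p,ax,h,m=mouth(w,s,r);d=m-F;print("fit",p.round(1),"mouth s",round(d@n*1e3,1),"off",((d-(d@n)*n)*1e3).round(1),"angle to n",np.degrees(np.arccos(ax@n)).round(1))
E
python3 ft.py 306 197.5 177 151.5
```

```text
fit [ 9.7  3.2 27. ] mouth s 13.0 off [ 2.5 -0.7  1.2] angle to n 2.0
fit [ 6.7 -1.1 27.5] mouth s 10.0 off [ 0.7 -0.1  0.3] angle to n 2.4
```

```bash
python3 -m jog '[[1,-0.3,0,0],[1.9,-0.6,0,0],[2.3,-0.7,-0.9,0],[2.7,-0.9,-1.8,0],[3.1,-1,-2.7,0],[3.5,-1.1,-3.6,0],[3.5,-1.1,-3.6,0],[3.5,-1.1,-3.6,0]]' - 25; python3 chk.py
```

```text
time: 20.15
position: [0.5102, -0.1914, 0.0964]
tool_rot: [-3.103, 0.488, 0.006]
ft_force: [-9.0, 4.4, 6.2]
grip_width: 0.301
20.35 pos [ 0.5101 -0.1914  0.0963] F [-8.5  3.7  6.3] F.n 9.6 F.x -9.2 tau [0.91 2.2  0.01] grip 0.297
143 [73, 34, 36] [31, 11, 116] | 144 [72, 34, 39] [28, 13, 145] | 145 [66, 13, 59] [27, 13, 164] | 150 [21, 13, 171] [18, 133, 162] | 151 [23, 18, 168] [17, 157, 176] | 152 [16, 58, 162] [18, 159, 180] | 155 [18, 159, 180] [23, 19, 142] | 156 [18, 136, 180] [23, 11, 140] | 177 [23, 12, 114] [36, 23, 33] | 178 [30, 14, 93] [33, 23, 32] | 196 [30, 24, 28] [9, 186, 96] | 197 [24, 32, 28] [11, 204, 149] | 198 [11, 110, 44] [11, 208, 170] | 268 [11, 204, 175] [21, 53, 59] | 269 [11, 201, 165] [3, 13, 58] | 270 [10, 154, 104] [20, 9, 61] | 294 [23, 4, 81] [65, 112, 89] | 295 [56, 21, 78] [65, 154, 100] | 296 [63, 54, 82] [65, 158, 103] | 306 [50, 133, 101] [82, 161, 202] | 307 [24, 129, 118] [84, 186, 221] | 308 [58, 61, 154] [84, 187, 222] | 322 [84, 189, 221] [50, 72, 129] | 323 [84, 188, 220] [18, 153, 112] | 324 [83, 168, 208] [18, 153, 113] |
```

```bash
python3 -m jog '[[0,0,0,0],[0,0,0,0],[0,0,0,0],[0,0,0,0],[0,0,0,0],[0,0,0,0],[0,0,0,0],[0,0,0,0]]' - 14; python3 chk.py
```

```text
time: 21.35
position: [0.511, -0.1916, 0.0966]
tool_rot: [3.103, -0.488, -0.003]
ft_force: [-8.2, 2.8, 5.8]
grip_width: 0.299
21.55 pos [ 0.511  -0.1916  0.0966] F [-7.   3.4  5.1] F.n 7.9 F.x -7.7 tau [0.79 1.76 0.01] grip 0.297
110 [77, 34, 85] [80, 63, 44] | 145 [72, 33, 37] [35, 10, 130] | 146 [72, 20, 49] [26, 10, 156] | 151 [23, 13, 170] [15, 113, 151] | 152 [23, 13, 170] [17, 147, 158] | 153 [19, 36, 152] [18, 159, 178] | 154 [15, 113, 151] [18, 138, 178] | 156 [18, 159, 178] [21, 29, 146] | 157 [18, 138, 178] [24, 15, 139] | 177 [30, 12, 127] [55, 12, 43] | 178 [23, 15, 115] [38, 19, 31] | 197 [43, 22, 26] [10, 193, 122] | 198 [38, 35, 28] [11, 205, 162] | 199 [9, 140, 56] [11, 204, 170] | 268 [10, 203, 171] [21, 53, 59] | 269 [10, 199, 164] [6, 20, 59] | 270 [10, 155, 104] [20, 15, 65] | 294 [18, 6, 85] [64, 112, 91] | 295 [56, 14, 80] [65, 150, 99] | 296 [60, 56, 84] [65, 157, 102] | 306 [57, 137, 99] [76, 117, 188] | 307 [35, 131, 101] [83, 175, 219] | 308 [44, 96, 125] [84, 187, 220] | 322 [84, 188, 221] [51, 70, 131] | 323 [84, 187, 220] [19, 148, 110] | 324 [82, 168, 208] [19, 150, 112] |
```

```bash
python3 ft.py 306.5 198.3 178 152.7;python3 ft.py 303.8 194.5 174.5 145.5
```

```text
fit [ 9.   3.  26.6] mouth s 8.7 off [ 2.6 -0.7  1.3] angle to n 1.5
fit [ 6.2 -1.1 27. ] mouth s 5.8 off [ 0.9 -0.2  0.4] angle to n 1.9
fit [ 9.6  1.6 31.1] mouth s 7.5 off [ 7.4 -2.3  3.6] angle to n 6.0
fit [ 6.8 -2.2 31.5] mouth s 4.9 off [ 6.  -1.8  2.9] angle to n 6.4
```

```bash
python3 -m jog '[[0,0,0,0],[0,0,0,0],[0,0,-0.5,0],[0.2,-0.1,-1,0],[0.4,-0.1,-1.5,0],[0.6,-0.2,-2,0],[0.6,-0.2,-2,0],[0.6,-0.2,-2,0]]' - 50; python3 chk.py | head -1;  python3 -m jog '[[0,0,-0.3,0],[0.1,0,-0.6,0],[0.3,-0.1,-0.9,0],[0.3,-0.1,-0.9,0],[0.3,-0.1,-0.9,0],[0.3,-0.1,-0.9,0],[0.3,-0.1,-0.9,0],[0.3,-0.1,-0.9,0]]'; python3 chk.py
```

```text
time: 22.65
position: [0.5116, -0.1919, 0.0952]
tool_rot: [3.103, -0.488, -0.003]
ft_force: [-8.6, 3.0, 9.4]
grip_width: 0.298
22.85 pos [ 0.5116 -0.1918  0.0952] F [-8.9  3.9  9.2] F.n 12.4 F.x -9.7 tau [ 0.9   2.07 -0.04] grip 0.294
time: 23.85
position: [0.5118, -0.1919, 0.095]
tool_rot: [3.103, -0.488, -0.004]
ft_force: [-10.6, 4.5, 14.0]
grip_width: 0.295
24.05 pos [ 0.5118 -0.1919  0.095 ] F [-11.2   4.6  13.7] F.n 17.5 F.x -12.1 tau [ 1.07  2.5  -0.02] grip 0.292
110 [75, 15, 185] [75, 59, 50] | 111 [75, 15, 185] [79, 65, 46] | 146 [79, 48, 35] [22, 11, 115] | 147 [79, 40, 36] [22, 11, 147] | 148 [65, 16, 62] [27, 12, 162] | 152 [22, 14, 169] [18, 109, 165] | 153 [22, 14, 169] [17, 145, 182] | 154 [16, 46, 165] [18, 145, 182] | 156 [17, 145, 182] [20, 28, 144] | 157 [18, 145, 182] [23, 13, 140] | 177 [19, 9, 122] [67, 20, 43] | 178 [28, 13, 114] [30, 18, 31] | 197 [20, 24, 28] [9, 196, 119] | 198 [26, 37, 29] [11, 207, 161] | 199 [8, 138, 53] [11, 207, 170] | 268 [11, 206, 173] [18, 47, 61] | 269 [10, 202, 163] [12, 27, 60] | 294 [10, 2, 88] [63, 109, 92] | 295 [36, 9, 87] [65, 148, 99] | 296 [58, 41, 88] [64, 155, 100] | 306 [59, 138, 99] [77, 118, 189] | 307 [38, 138, 100] [83, 176, 217] | 308 [45, 93, 126] [84, 186, 221] | 323 [83, 186, 221] [19, 147, 110] | 324 [82, 170, 209] [19, 152, 113] |
```

```bash
python3 ft.py 306.5 198.4 178.2 153
python3 - <<'E'
from ins import *
s=get_state();c=cam("scene");x=R.from_rotvec(s["tool_rot"]).as_matrix()[:,0]
S=cv2.cvtColor(c["im"],cv2.COLOR_RGB2HSV)[:,:,1].astype(float);m=F+.0045*n
a,b=proj(c,[m+.012*n,m+.029*n]);print(a,b);L=[];Q=[];V=[]
for v in range(int(np.ceil(b[1]))+1,int(a[1])):
    k=int(round(np.interp(v,[b[1],a[1]],[b[0],a[0]])));o=[]
    for d in(-1,1):
        u=k
        while S[v,u]<100 and abs(u-k)<12:u+=d
        o.append(u-d+d*(100-S[v,u-d])/(S[v,u]-S[v,u-d]))
    print(v,np.round(o,2));L.append(o[0]);Q.append(o[1]);V.append(v)
for E in(L,Q):print("lean",np.degrees(np.arctan(-np.polyfit(V,E,1)[0])))
for th in(21,23,25,27,29):
    t=np.radians(th);ax=np.array([0,0,np.cos(t)])-np.sin(t)*x;o=[]
    for sg in(1,-1):
        sd=np.cross(ax,m-c["p"]);sd/=np.linalg.norm(sd);q=proj(c,[m+.01*ax+sg*.016*sd,m+.03*ax+sg*.016*sd]);d=q[1]-q[0];o+=[np.degrees(np.arctan(-d[0]/d[1])).round(1),q.round(1).tolist()]
    print(th,o)
E
```

```text
fit [ 8.9  2.9 26.5] mouth s 6.9 off [ 2.4 -0.7  1.2] angle to n 1.3
fit [ 6.  -1.3 26.9] mouth s 4.0 off [ 0.6 -0.2  0.3] angle to n 1.7
[271.58419515 169.30290748] [273.23218836 163.92742249]
165 [267.32 278.96]
166 [266.88 278.63]
167 [266.57 278.18]
168 [266.54 278.01]
lean 14.82500831494099
lean 18.270855673658524
21 [np.float64(13.8), [[265.9, 168.6], [267.5, 162.2]], np.float64(14.3), [[276.5, 171.3], [278.1, 164.9]]]
23 [np.float64(15.3), [[266.0, 168.5], [267.8, 162.1]], np.float64(15.8), [[276.6, 171.4], [278.3, 165.1]]]
25 [np.float64(16.8), [[266.2, 168.3], [268.1, 162.0]], np.float64(17.2), [[276.6, 171.5], [278.6, 165.2]]]
27 [np.float64(18.3), [[266.3, 168.2], [268.4, 161.9]], np.float64(18.7), [[276.6, 171.7], [278.8, 165.4]]]
29 [np.float64(19.8), [[266.4, 168.1], [268.7, 161.8]], np.float64(20.1), [[276.7, 171.8], [279.0, 165.5]]]
```

```bash
python3 -c "
from bench import *
s=get_state();print(s['time'],s['ft_force'],s['grip_width']);print(close_job())"
```

```text
24.15 [-11.4243242    4.88797359  13.75743156] 0.2967453706874627
the job is handed in; nothing more can be done
None
```

I handed the job in at 24.2 s, with the checker snapped onto the grey block's stud, gripped at 50 N and held down against the spring collar. No verdict came back.

**How it was done:** The jog command cannot tilt the tool. So I gripped the handle upright, lifted the checker, and pushed its nose against the inside of the bin's near wall until it pivoted in the pads. I then turned it into the stud's lean plane, pressed it along the stud axis past the beads and eased the tilt back. Finally I pressed until the collar stopped giving.

**Last checks:**
- **Collar depth:** The last 0.9 mm commanded moved the tool only about 0.25 mm and raised the force by 5 N, so the collar seems to be at its stop. The axial force is about 17.5 N. I had no direct reading of the collar. The wrist camera put the mouth 4.0 to 6.9 mm above the stud's foot, depending on which image features the fit used (the stop is at 4 mm).
- **Squareness:** The target tilt is 25°. The wrist camera gave about 26.7° and the scene camera about 24.7°, so they disagree by about 2°. My estimate is within 2° of square.
- **Side force:** About 5 N of sideways push on the stud remained. The grip showed no slip during the final press.
- **Other objects:** I did not take a final picture of the rest of the bench or the bin. One early move went too far because I misjudged the shift. It stayed about 0.2 m up, well above everything on the mat.

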